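# Select the test port and open the supply

### The arm

A 6-joint arm with a two-finger parallel gripper is mounted at the origin on the work surface. World frame = base frame: x ahead of the robot, y to its left, z up, the work surface at z = 0. Lengths are in m, angles in rad, forces in N, time in s.
With the tool pointing down it reaches from about 0.425 to 1.125 m from the base axis. Payload 14.9 kg.
Tool frame: the origin (TCP) lies at the very end of the fingers, on their centre line; the grasp point (between the pads) lies 19 mm behind it (arm.grasp_offset is the z of the grasp point in the tool frame, in m); z points along the fingers, y is the direction in which the jaws open and shut (so a half turn about z gives the same grasp; the last joint's range is limited). The gripper opens to 91 mm and grips with 3 to 60 N. Pads are 32 mm wide; open, the fingers measure 118 mm over their backs; the gripper's body (76 mm by 178 mm) begins 60 mm behind the grasp point.
Start: joints at [-1.206, 0.379, 1.734, -0, 1.028, -0.033], TCP at [0.271, -0.645, 0.214] pointing down, gripper open.
Joint ranges: [-2.77, 2.77], [-0.74, 2.19], [0, 2.66], [-1.06, 4.2], [0.31, 2.87], [-3.08, 3.08]. Speed limits (rad/s): [1.89, 1.89, 2.39, 3.14, 3.14, 3.14].

### API

Orientations are given as a unit quaternion [x, y, z, w].
In Python, from cell import arm gives the robot as it stands.
- The arm moves only by the shell command python3 -m handwheel 'ROWS' [FORCE]. ROWS is JSON, a list of rows, each a list of 7 numbers: the shift along the tool's x, y, z in mm, then the turn, a rotation vector about the tool's x, y, z in degrees, then the opening, from 0 (shut) to 1 (fully open). In form: [[x, y, z, rx, ry, rz, fingers], ...]. A call has 1 to 5 rows; each row is the pose to reach, as a shift and turn from the pose commanded when the call began, along the tool's axes at that moment; what a row does not reach only later rows make up. A row lasts 1/10 s, in which the tool goes at most 50 mm and 8.59 degrees, less where a joint would pass 70% of its speed; a pose out of reach is approached as far as the arm can. A call with a gripper value outside its range is refused whole. The fingers move at their own pace and stop on an object; FORCE is the grip in N (left out, the last holds). Time passes only in rows, so rows that repeat a pose let the fingers close. It gives the time, the measured TCP pose, the force and the opening at its end, in the units of the state.
- arm.get_obs(): the state, without advancing time (a new reading comes with each control period).
- arm.read_camera(name): name is "side" or "top" or "wrist"; returns (picture, depth): 400x640x3 uint8, red, green, blue; 400x640 float32, m along the optical axis (not along the pixel's ray), 0 where there is no reading.
- arm.calibration(name): a dict with "mtx" (3x3 intrinsics, pixels), "R" (3x3) and "t" (3): a world point X has camera coordinates R X + t. Camera axes: x right, y down, z forward; pixel columns grow to the right and rows downward; lengths in m; the calibration is good to about 2 mm. The wrist camera is an equidistant fisheye: a pixel r from the principal point sees the ray r / f radians off the axis. A picture is of the moment at which its call begins: read the wrist's pose just before it. calibration takes no time and is no camera call; for the wrist camera it gives the pose at the moment of the call.
- arm.finish_job(): hands the job in, once; it reports no verdict.
The state is a dict: "time": time; "joint_pos": joint angles; "dq": joint speeds; "joint_torque": joint torques, N m; "eef_pos": TCP position; "tcp_rot": TCP orientation; "contact_force": force on the tool from outside, world axes, zero at the start; "ft_torque": the same for the moment, N m; "width": finger opening in m.
Only numpy, scipy, OpenCV 4.12 (cv2) and the standard library are available. Lean on these libraries where they do the work, as an engineer would, in place of code of your own. Each camera call takes 0.05 s, during which the arm holds its last target.

### The job

On the fittings leak-test stand, set the port selector to the port that carries the tee: pull its sprung knob up out of its notch, turn it until its nose faces the tee and let it snap fully home in that port's notch, never forcing its pin against the collar. Only then swing the supply valve's lever fully open, to its stop. Leave everything else as it is and the arm clear.

Things in the scene. Friction and masses are not known exactly. Their poses are not given: they have to be found in the camera images.
- station: The leak-test stand: a fixed grey steel box, 200 mm (x) by 330 mm (y), top 60 mm above the table. Origin on the table directly below the selector knob's vertical axis; the box runs from 65 mm in front of it (-x) to 135 mm beyond (+x).
- stand_top (a point): Point of the stand's top on the knob's axis. Four ports stand round it at 110 mm, in the directions -69, -40, +40 and +69 degrees (counter-clockwise from above, from the stand's +x); one carries the tee, three carry caps.
- knob_grip (a point): Centre of the selector knob's grip, on the knob's axis, 111 mm above the table when the knob is fully down in a notch. The grip is an upright black hard plastic bar 50 mm long (its x), 14 mm wide (its y), 34 mm tall; take it across its width. Its +x points along the nose, a small low block at one end, 25 to 39 mm from the axis. A 41 mm round hub lies under it, top 94 mm above the table.
- knob_top (a point): Top of the knob's grip, on its axis, 128 mm above the table when down. A spring pulls the knob down: 8 N when down, 11 N raised 12 mm. Raised 10 mm or more it turns freely (at least 85 degrees either way); stop at 16 mm. Let go, it snaps down. The bar drops freely between fingers that stand 1 mm or more clear of each side, and such fingers can still turn it.
- pin_tip (a point): Outer end of the knob's steel pin, 6 mm square, level, under the nose, from 20 to 46 mm from the axis; 72 mm above the table when home in a notch. At the start it lies in the wide parking notch near 0 degrees (some degrees of play). Pushed against the collar with more than 40 N (about 1.3 N m on the knob) it is damaged.
- collar_top (a point): Centre of the top of the notched steel collar round the hub, 82 mm across, 78 mm above the table. A pin not over a notch rests on its top, knob about 9.7 mm up, and slides round easily (0.05 N m) until it drops in. Each port has a notch just 1.6 mm wider than the pin; the collar sits out of true, so all notches lie off the ports' directions by one unknown angle, up to 9 degrees: feel for it.
- tee_mid (a point): The fitting under test: a green plastic tee, 46 mm tall and 33 mm across, with a level branch reaching 31 mm to one side, fixed upright on one of the four ports (which one varies). This point lies on its axis, half-way up (83 mm above the table).
- cap0: Plain round green blanking cap, 33 mm across, 20 mm tall, fixed on another port. Origin at the centre of its underside, on the stand's top. Leave alone.
- cap1: The same kind of blanking cap on another port. Leave alone.
- cap2: The same kind of blanking cap on another port. Leave alone.
- valve_pivot (a point): Point on the vertical pivot axis of the supply valve's lever, 81 mm above the table, at the lever's mid-height. The valve is fixed: a brass ball body on a 27 mm steel pipe that runs along this point's x axis (pipe top 50 mm above the table), on a 160 by 70 mm foot. The lever is a black bar 16 mm wide and 12 mm thick, level, from 19 to 114 mm out from the pivot, free underneath.
- lever (a joint): Lever angle in rad: 0 closed, lever across the pipe, along the valve_pivot's -y axis; grows counter-clockwise seen from above to 1.571, the open stop, along the valve_pivot's +x axis. It starts up to 0.1 open, is stiff (about 0.25 N m) and stays where it is left.
- elbow: Loose green plastic elbow lying on the stand's front left corner, 28 mm thick, legs 30 mm; origin beneath its corner. Leave alone.
- reducer: Loose steel reducer on the stand's front right corner, 30 mm across, 32 mm tall; origin at the centre of its underside. Leave alone.
- tape_roll: Loose white ring-shaped roll, 56 mm across, 13 mm high, flat on the table between stand and valve; origin at the centre of its underside. Leave alone.
- wrench: Loose steel wrench, 190 mm, lying on the table to the left. Leave alone.
- coupling: Loose green coupling, 42 mm across, 48 mm tall, standing beyond the valve; origin at the centre of its underside. Leave alone.
- lube_jar: Loose closed grey jar, 60 mm across, 85 mm tall, on the left; origin at the centre of its underside. Leave alone.

How it is judged:
By the outcome, as a careful person would: the job done as asked, in the order asked, and still so for the second after the job is handed in, with the robot touching nothing.
It also fails if it takes over 67 s, if anything falls off the work surface, if the arm or the gripper's body presses on something with over 40 N, if the wrist force passes 120 N, or if a joint passes its speed limit or range.

## Working session

There is one attempt and no reset: what is moved stays moved. The work goes in short steps, Python scripts to look and compute and a shell command to move; the robot and the scene stay as the last step left them, time stands still between calls to the robot, and variables do not carry over. Pictures are saved under pics/ and viewed, and the job is handed in when it is done.

```bash
ls; mkdir -p pics; python3 - <<'E'
from cell import arm
import cv2,numpy as np
o=arm.get_obs();print({k:np.round(v,4) for k,v in o.items()})
for n in("top","side","wrist"):
    c=arm.calibration(n);print(n,np.round(c["mtx"],1).tolist(),np.round(c["R"],4).tolist(),np.round(c["t"],4).tolist())
    p,d=arm.read_camera(n);cv2.imwrite(f"pics/{n}0.png",p[:,:,::-1]);np.savez(f"pics/{n}0.npz",p=p,d=d,mtx=c["mtx"],R=c["R"],t=c["t"])
E
```

```text
pics
{'time': np.float64(0.0), 'joint_pos': array([-1.2063,  0.3794,  1.7348,  0.    ,  1.0285, -0.0333]), 'dq': array([ 0.0007, -0.0011,  0.0031,  0.0005, -0.0012,  0.0024]), 'joint_torque': array([-1.10000e-03, -7.63722e+01, -4.34371e+01,  6.50000e-02,
        4.24000e-02, -1.00000e-04]), 'eef_pos': array([ 0.271 , -0.645 ,  0.2133]), 'tcp_rot': array([ 9.803e-01,  1.976e-01, -1.000e-04, -6.000e-04]), 'contact_force': array([ 0.5592, -0.1241, -1.0909]), 'ft_torque': array([0.0137, 0.0601, 0.0546]), 'width': np.float64(0.091)}
top [[394.5, 0.0, 314.7], [0.0, 394.5, 195.1], [0.0, 0.0, 1.0]] [[0.0214, -0.9997, -0.0115], [-0.993, -0.0199, -0.1167], [0.1164, 0.0139, -0.9931]] [0.0494, 0.5387, 1.0812]
side [[518.3, 0.0, 313.4], [0.0, 518.3, 203.8], [0.0, 0.0, 1.0]] [[-0.9316, -0.3635, 0.0037], [-0.218, 0.5503, -0.806], [0.291, -0.7517, -0.5919]] [0.5179, 0.1624, 1.4752]
wrist [[309.7, 0.0, 321.7], [0.0, 309.7, 198.2], [0.0, 0.0, 1.0]] [[0.3887, -0.9214, -0.001], [-0.88, -0.3716, 0.2958], [-0.273, -0.1141, -0.9552]] [-0.7005, -0.0347, 0.3926]
```

View pics/top0.png

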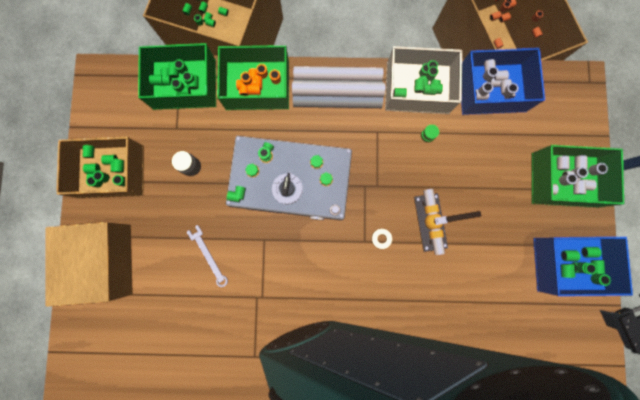

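View pics/side0.png

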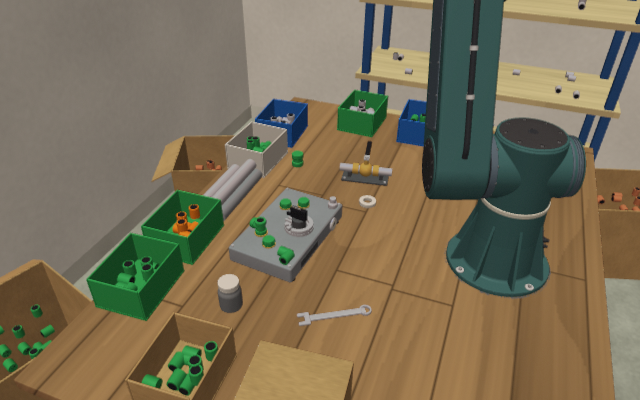

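View pics/wrist0.png

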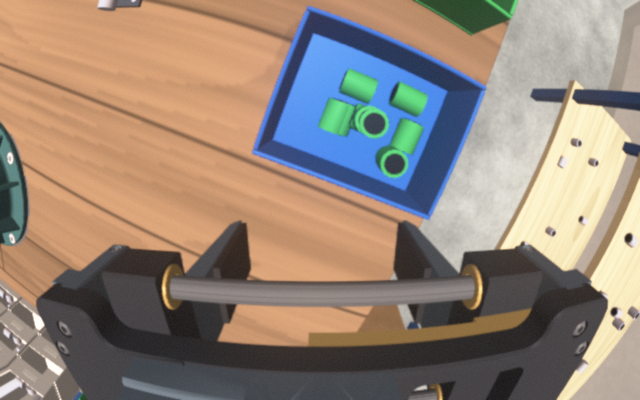

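Top view: stand around (290,177), knob at (287,184), tee apparently at (265,152), valve at (433,220) with its lever pointing right to (480,214). Enlarging.

```bash
python3 - <<'E'
import cv2
i=cv2.imread("pics/top0.png")
cv2.imwrite("pics/t_st.png",cv2.resize(i[125:230,220:360],None,fx=5.7,fy=5.7,interpolation=cv2.INTER_CUBIC))
cv2.imwrite("pics/t_va.png",cv2.resize(i[180:260,365:495],None,fx=6,fy=6,interpolation=cv2.INTER_CUBIC))
j=cv2.imread("pics/side0.png")
cv2.imwrite("pics/s_st.png",cv2.resize(j[180:280,225:355],None,fx=6,fy=6,interpolation=cv2.INTER_CUBIC))
E
```

```text
(no output)
```

View pics/t_st.png

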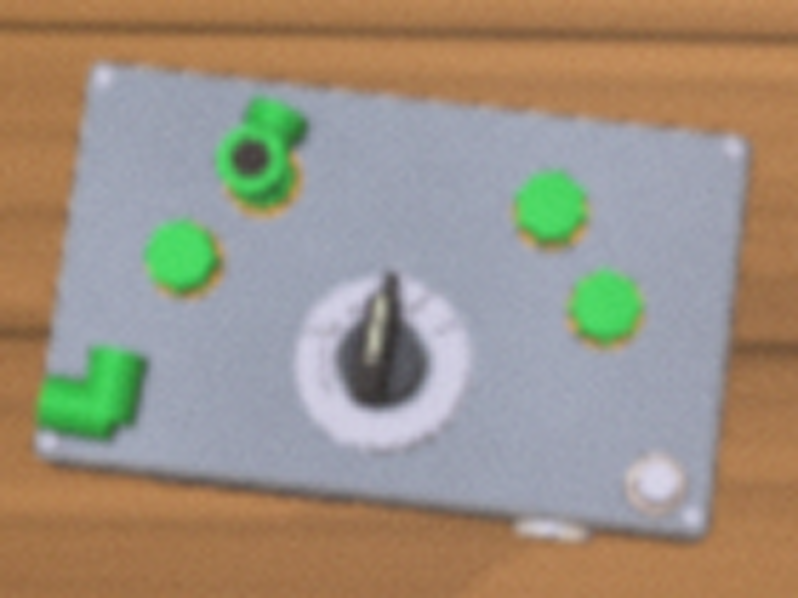

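View pics/t_va.png

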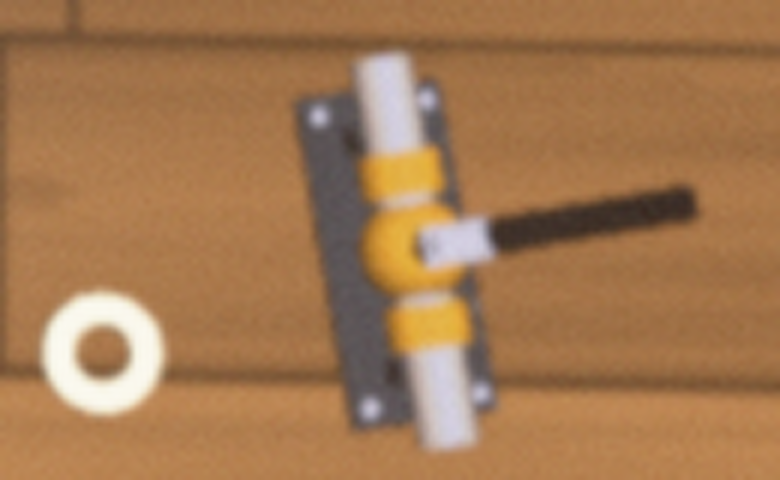

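View pics/s_st.png

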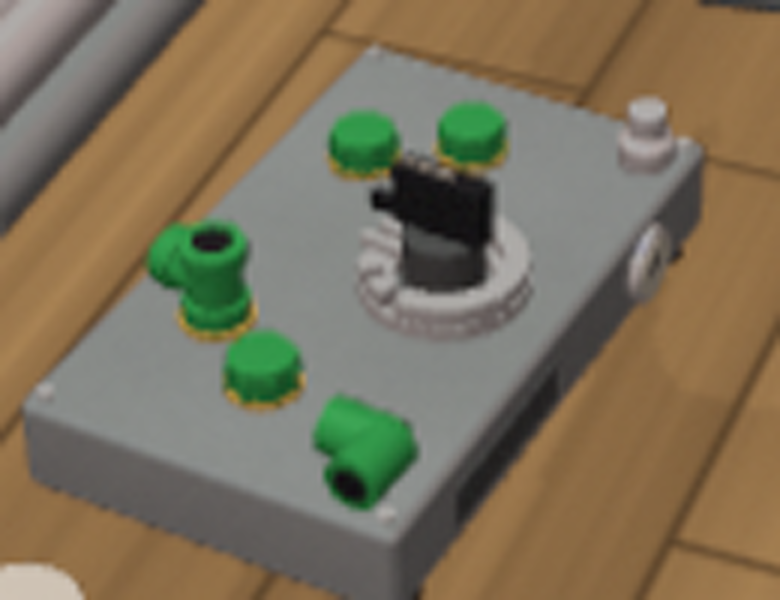

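```bash
cat > h.py <<'E'
import numpy as np
def load(n): return np.load(f"pics/{n}.npz")
def px2w(c,u,v,z):
    r=np.array([(u-c["mtx"][0,2])/c["mtx"][0,0],(v-c["mtx"][1,2])/c["mtx"][1,1],1.])
    R,t=c["R"],c["t"]; o=-R.T@t; d=R.T@r
    return o+d*(z-o[2])/d[2]
E
python3 - <<'E'
from h import *
c=load("top0")
def st(u,v,z): return px2w(c,220+(u+.5)/5.7-.5,125+(v+.5)/5.7-.5,z)
def va(u,v,z): return px2w(c,365+(u+.5)/6-.5,180+(v+.5)/6-.5,z)
S=np.array([st(103,76,.06),st(733,149,.06),st(693,517,.06),st(48,442,.06)]);print(S)
y=((S[0]+S[3])-(S[1]+S[2]))/2;x=((S[0]+S[1])-(S[2]+S[3]))/2
print("yaw",np.degrees(np.arctan2(x[1],x[0])),np.degrees(np.arctan2(-y[0],y[1])),np.linalg.norm(x),np.linalg.norm(y))
yaw=np.arctan2(-y[0],y[1]); cen=S.mean(0); print("cen",cen)
ax=np.array([np.cos(yaw),np.sin(yaw),0]);print("axis from box",cen-0.035*ax)
k=st(383,360,.078);print("collar",k)
for n,(u,v,z) in dict(capL=(182,255,.08),tee=(250,158,.106),cR=(552,205,.08),cRR=(606,303,.08),nose=(391,280,.098)).items():
    p=st(u,v,z);d=p-k;print(n,p,np.hypot(*d[:2]),np.degrees(np.arctan2(d[1],d[0])-yaw))
print("pipe",va(383,60,.05),va(448,445,.05),"lever",va(495,235,.087),va(690,203,.087),"hub",va(425,245,.09),"tape",va(103,353,.013))
E
```

```text
[[ 0.69129331  0.27972875  0.06      ]
 [ 0.66046454 -0.03024084  0.06      ]
 [ 0.48019851 -0.01317411  0.06      ]
 [ 0.50999008  0.29831727  0.06      ]]
yaw -5.631871840622603 -5.571284126939575 0.18166151701858146 0.31220528909277223
cen [0.58548661 0.13365777 0.06      ]
axis from box [0.55065194 0.13705571 0.06      ]
collar [0.55069821 0.13617051 0.078     ]
capL [0.5991435  0.23364658 0.08      ] 0.10885094887571028 69.14405345616747
tee [0.64114018 0.19895078 0.106     ] 0.11009592086789213 40.33771998219816
cR [0.62682303 0.05732665 0.08      ] 0.10959627481829033 -40.433912219958835
cRR [0.57989159 0.03064787 0.08      ] 0.10948644487711641 -68.96433590304949
nose [0.58590236 0.13182328 0.098     ] 0.03547154379530634 -1.4683229780210032
pipe [ 0.55713904 -0.25424825  0.05      ] [ 0.38176829 -0.28146355  0.05      ] lever [ 0.47500903 -0.29244582  0.087     ] [ 0.49095178 -0.37858704  0.087     ] hub [ 0.46977093 -0.26068301  0.09      ] tape [ 0.42027504 -0.1312564   0.013     ]
```

Stand yaw is about -5.6°, the axis (0.551, 0.137), and all radii and angles match the given ones: the tee sits on the +40° port (world about 34.6°). The valve pivot is near (0.470,-0.265). Now a helper for the hover pose.

```bash
cat >> h.py <<'E'
from scipy.spatial.transform import Rotation as Ro
def Rt(deg): # tool down, tool x at world angle deg
    a=np.radians(deg); return Ro.from_matrix(np.array([[np.cos(a),np.sin(a),0],[np.sin(a),-np.cos(a),0],[0,0,-1]]))
def row(p,deg,p0=None,deg0=None):
    from cell import arm
    o=arm.get_obs()
    R0=Ro.from_quat(o["tcp_rot"]) if deg0 is None else Rt(deg0)
    p0=o["eef_pos"] if p0 is None else np.array(p0)
    d=R0.inv().apply(np.array(p)-p0)*1000
    r=np.degrees((R0.inv()*Rt(deg)).as_rotvec())
    print("pose",np.round(o["eef_pos"],4),"xang",np.round(np.degrees(np.arctan2(*R0.as_matrix()[:2,0][::-1])),2),"-> row",np.round(d,1),np.round(r,2))
E
python3 -c "
from h import *
row([.5507,.1365,.21],-7)"
```

```text
pose [ 0.271  -0.6451  0.2134] xang 22.79 -> row [ 560.6 -612.2    4. ] [-5.000e-02  1.000e-02  2.979e+01]
```

```bash
python3 -m handwheel '[[560,-612,0,0,0,30,1],[560,-612,0,0,0,30,1],[560,-612,0,0,0,30,1],[560,-612,0,0,0,30,1],[560,-612,0,0,0,30,1]]'; python3 -c "
from h import *
row([.5507,.1365,.21],-7)"
```

```text
time: 0.65
eef_pos: [0.3555, -0.408, 0.2138]
tcp_rot: [0.998, -0.064, -0.0, -0.0]
contact_force: [1.6, -0.5, 0.2]
width: 0.0911
pose [ 0.3555 -0.408   0.2138] xang -7.39 -> row [ 123.6 -565.1    3.9] [-0.01  0.   -0.39]
```

```bash
python3 -m handwheel '[[124,-565,4,0,0,0,1],[124,-565,4,0,0,0,1],[124,-565,4,0,0,0,1],[124,-565,4,0,0,0,1],[124,-565,4,0,0,0,1]]'; python3 -c "
from h import *
row([.5507,.1365,.21],-7)"
```

```text
time: 1.15
eef_pos: [0.4393, -0.1725, 0.2123]
tcp_rot: [0.998, -0.063, 0.0, 0.0]
contact_force: [1.2, -0.9, -0.3]
width: 0.0914
pose [ 0.4393 -0.1725  0.2123] xang -7.23 -> row [  71.6 -320.6    2.3] [ 0.01 -0.02 -0.23]
```

```bash
python3 -m handwheel '[[71,-321,2,0,0,0,1],[71,-321,2,0,0,0,1],[71,-321,2,0,0,0,1],[71,-321,2,0,0,0,1],[71,-321,2,0,0,0,1]]'; python3 -c "
from h import *
row([.5507,.1365,.21],-7)"
```

```text
time: 1.65
eef_pos: [0.5235, 0.0632, 0.2107]
tcp_rot: [0.998, -0.063, 0.0, 0.0]
contact_force: [-0.2, 0.3, -0.2]
width: 0.0911
pose [0.5235 0.0632 0.2107] xang -7.2 -> row [ 17.8 -76.2   0.7] [ 0.   -0.01 -0.2 ]
```

```bash
python3 -m handwheel '[[17,-73,1,0,0,0,1],[17,-73,1,0,0,0,1],[17,-73,1,0,0,0,1]]'; cat > look.py <<'E'
import sys,cv2,numpy as np
from cell import arm
from h import *
n,cam=sys.argv[1],sys.argv[2]
c=arm.calibration(cam);p,d=arm.read_camera(cam)
cv2.imwrite(f"pics/{n}.png",p[:,:,::-1]);np.savez(f"pics/{n}.npz",p=p,d=d,mtx=c["mtx"],R=c["R"],t=c["t"])
if len(sys.argv)>3:
    x0,y0,x1,y1=map(int,sys.argv[3].split(','));f=min(800/(x1-x0),600/(y1-y0))
    cv2.imwrite(f"pics/{n}c.png",cv2.resize(p[y0:y1,x0:x1,::-1],None,fx=f,fy=f,interpolation=cv2.INTER_CUBIC));print("f",f)
E
python3 look.py w1 wrist;python3 -c "
from h import *
row([.5507,.1365,.21],-7)"
```

```text
time: 1.95
eef_pos: [0.55, 0.134, 0.2095]
tcp_rot: [0.998, -0.061, 0.0, -0.0]
contact_force: [-0.0, -0.5, -0.5]
width: 0.0913
pose [0.5493 0.1324 0.2093] xang -7.08 -> row [ 0.9 -4.2 -0.7] [ 0.01  0.03 -0.08]
```

View pics/w1.png

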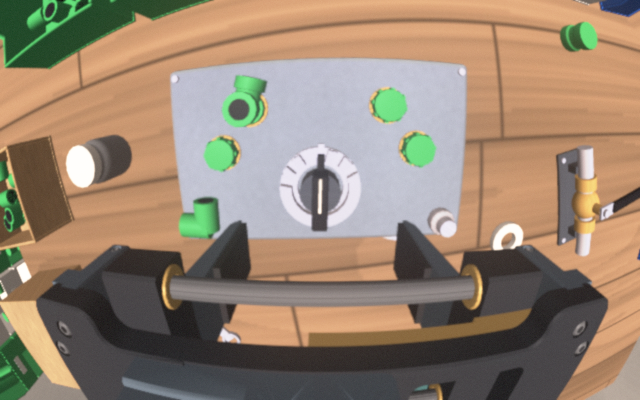

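The wrist view shows the knob at (320,190), the collar with its notches, and the tee at (243,107). I'll crop the collar to measure the notches and bar.

```bash
python3 - <<'E'
import cv2
i=cv2.imread("pics/w1.png")[138:238,268:372]
cv2.imwrite("pics/w1c.png",cv2.resize(i,None,fx=6,fy=6,interpolation=cv2.INTER_CUBIC))
E
```

```text
(no output)
```

View pics/w1c.png

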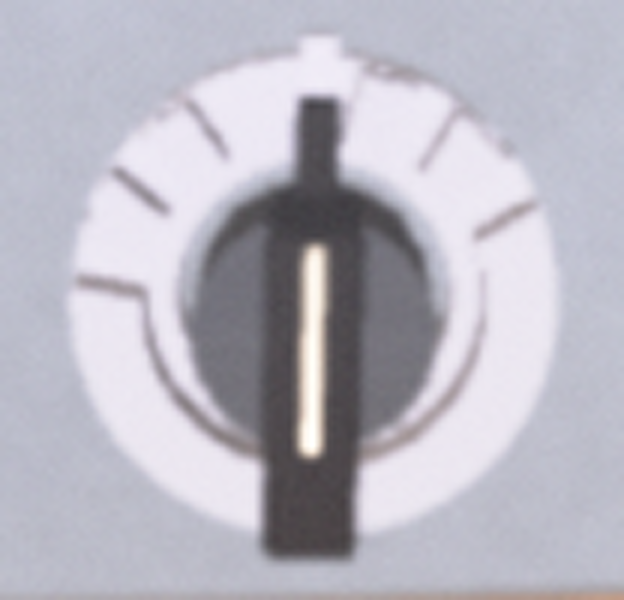

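```bash
cat >> h.py <<'E'
def w2px_fe(c,P):
    X=P@c["R"].T+c["t"]; rr=np.hypot(X[...,0],X[...,1]); th=np.arctan2(rr,X[...,2])
    s=c["mtx"][0,0]*th/np.maximum(rr,1e-9)
    return c["mtx"][0,2]+X[...,0]*s, c["mtx"][1,2]+X[...,1]*s
def ortho(c,ctr,z,half,n,fe=True):
    g=np.linspace(-half,half,n); # image: up=+x world, left=+y
    X,Y=np.meshgrid(-g,-g,indexing='ij')
    P=np.stack([ctr[0]+X,ctr[1]+Y,np.full_like(X,z)],-1)
    import cv2
    if fe: u,v=w2px_fe(c,P)
    else:
        Q=P@c["R"].T+c["t"];u=c["mtx"][0,0]*Q[...,0]/Q[...,2]+c["mtx"][0,2];v=c["mtx"][1,1]*Q[...,1]/Q[...,2]+c["mtx"][1,2]
    return cv2.remap(c["p"][:,:,::-1],u.astype(np.float32),v.astype(np.float32),cv2.INTER_CUBIC)
E
python3 - <<'E'
from h import *
import cv2
c=load("w1")
im=ortho(c,(.5507,.1365),.078,.06,600)
cv2.circle(im,(300,300),205,(0,0,255),1);cv2.drawMarker(im,(300,300),(0,0,255))
for a in range(-90,91,10):
    t=np.radians(a-5.6);cv2.line(im,(int(300-207*np.sin(t)),int(300-207*np.cos(t))),(int(300-225*np.sin(t)),int(300-225*np.cos(t))),(0,0,255) if a%50 else (255,0,0),1)
cv2.imwrite("pics/o1.png",im)
im=ortho(c,(.60,.1365),.06,.15,600);cv2.imwrite("pics/o2.png",im)
E
```

```text
(no output)
```

View pics/o1.png

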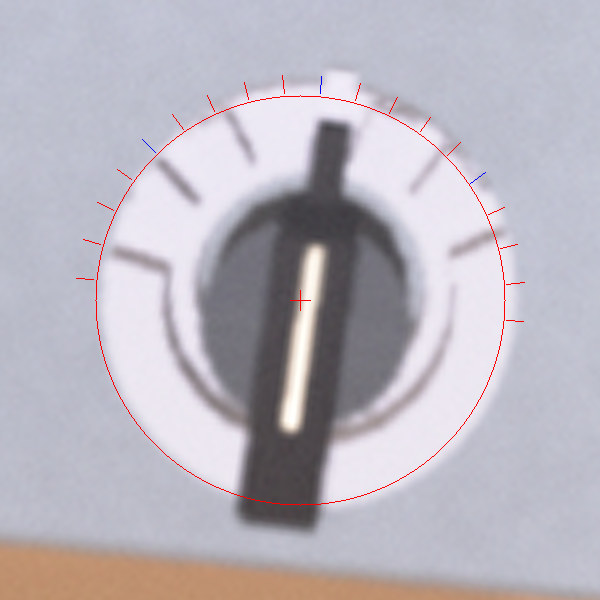

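View pics/o2.png

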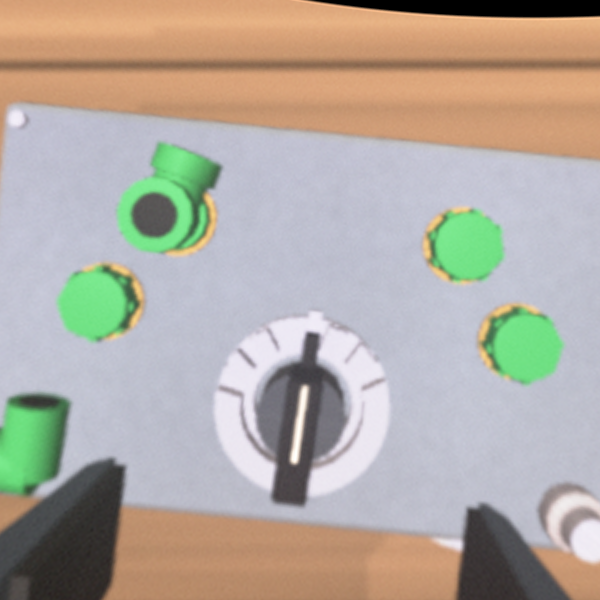

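Collar centre agrees to about 1 mm between cameras. Bar at about -8.4° world. The visible notch walls (stand 82°, 52.5°, -39°, -67°) suggest an offset of about +6.5°, so the tee notch should lie near 41° world. Descending over the knob.

```bash
python3 -c "
from h import *
row([.551,.136,.099],-8.4)"
```

```text
pose [0.5493 0.1324 0.2093] xang -7.08 -> row [  1.3  -3.8 110.3] [0.01 0.03 1.32]
```

```bash
python3 -m handwheel '[[1.5,-3.5,30,0,0,1.3,0.5],[1.5,-3.5,65,0,0,1.3,0.45],[1.5,-3.5,80,0,0,1.3,0.45],[1.5,-3.5,80,0,0,1.3,0.45]]'; python3 look.py w2 wrist 240,140,400,260; python3 -c "
from h import *
row([.551,.136,.099],-8.4)"
```

```text
time: 2.4
eef_pos: [0.5498, 0.1335, 0.128]
tcp_rot: [0.997, -0.075, -0.002, 0.001]
contact_force: [-1.0, 0.6, 0.5]
width: 0.0618
f 5.0
pose [0.5509 0.1338 0.1296] xang -8.54 -> row [-0.1 -2.2 30.6] [ 0.03  0.08 -0.14]
```

View pics/w2c.png

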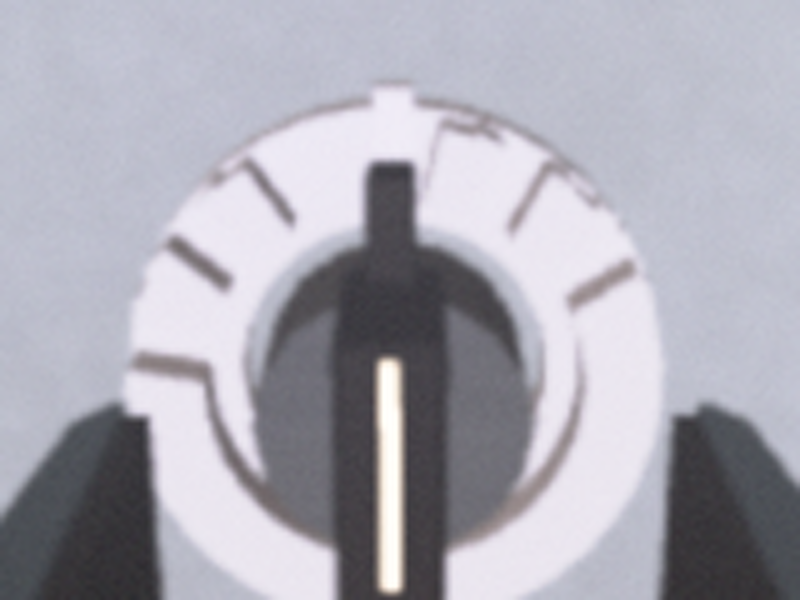

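Bar is centred about 2.3 mm to -tool y, which agrees with the computed remainder.

```bash
python3 -m handwheel '[[0,-2.3,5,0,0,0,0.4],[0,-2.3,20,0,0,0,0.4],[0,-2.3,30,0,0,0,0.35],[0,-2.3,30,0,0,0,0.3],[0,-2.3,30,0,0,0,0.3]]'; python3 look.py w3 wrist 240,140,400,260; python3 -c "
from h import *
row([.551,.136,.099],-8.4)"
```

```text
time: 2.95
eef_pos: [0.5515, 0.1368, 0.0994]
tcp_rot: [0.997, -0.074, -0.0, 0.0]
contact_force: [-0.5, -0.7, -0.2]
width: 0.0275
f 5.0
pose [0.5517 0.1369 0.0998] xang -8.5 -> row [-0.6  1.   0.8] [-0.  -0.  -0.1]
```

View pics/w3c.png

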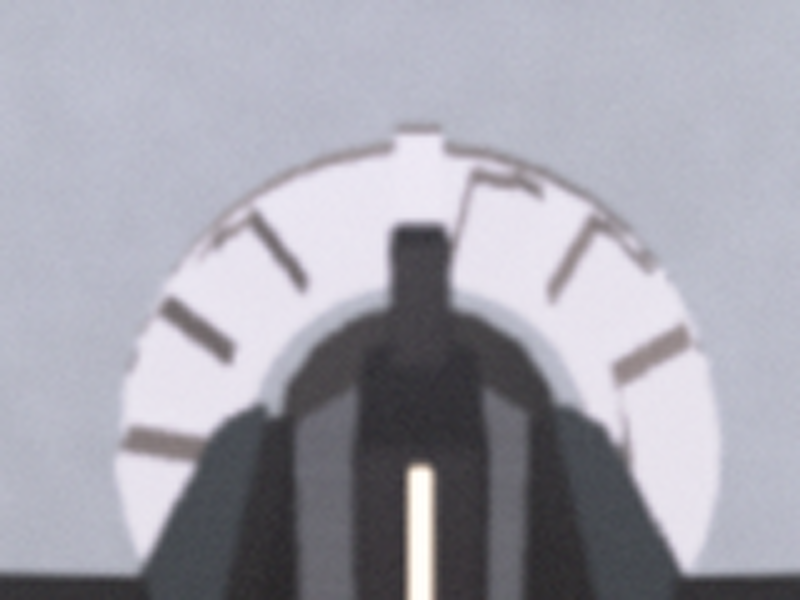

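```bash
python3 -m handwheel '[[-0.4,0.9,0.5,0,0,0,0.28],[-0.4,0.9,0.5,0,0,0,0.0],[-0.4,0.9,0.5,0,0,0,0.0],[-0.4,0.9,0.5,0,0,0,0],[-0.4,0.9,0.5,0,0,0,0]]' 20; python3 - <<'E'
from h import *
import cv2
from cell import arm
o=arm.get_obs();print(o["ft_torque"],o["contact_force"])
row([.551,.136,.099],-8.4)
c=load("w3")
ctr=(.551,.136)
im=ortho(c,ctr,.078,.06,600)
for a in range(-90,91,10):
    t=np.radians(a-5.6);cv2.line(im,(int(300-207*np.sin(t)),int(300-207*np.cos(t))),(int(300-225*np.sin(t)),int(300-225*np.cos(t))),(0,0,255) if a%50 else (255,0,0),1)
cv2.imwrite("pics/o3.png",im)
E
```

```text
time: 3.5
eef_pos: [0.5512, 0.1359, 0.0994]
tcp_rot: [0.997, -0.074, 0.0, 0.0]
contact_force: [-1.1, -2.4, 5.2]
width: 0.0138
[-0.47466794  0.21141222  0.01117287] [-1.06371526 -2.44496674  5.23544276]
pose [0.5512 0.1359 0.0994] xang -8.5 -> row [-0.2 -0.1  0.4] [ 0.01 -0.01 -0.1 ]
```

View pics/o3.png

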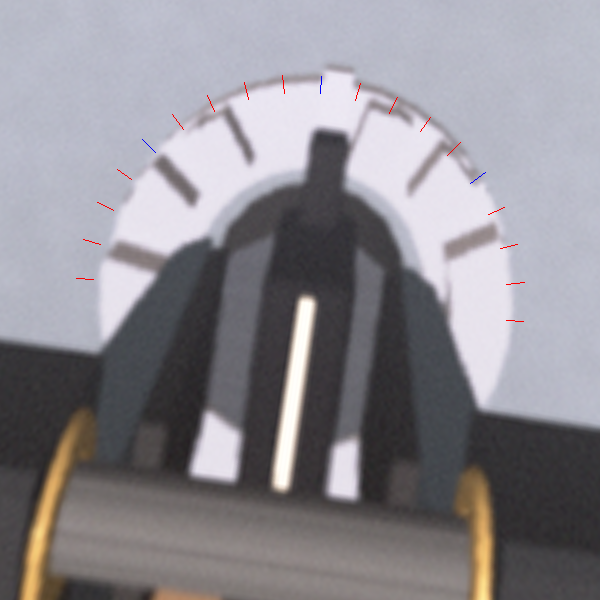

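Bar gripped (13.8 mm), no pin torque. Lifting 12.5 mm with a firmer grip.

```bash
python3 -m handwheel '[[0,0,0,0,0,0,0],[0,0,-4,0,0,0,0],[0,0,-8,0,0,0,0],[0,0,-12.5,0,0,0,0],[0,0,-12.5,0,0,0,0]]' 50;  python3 look.py w4 wrist 240,120,400,240; python3 - <<'E'
from h import *
from cell import arm
o=arm.get_obs();print(o["ft_torque"],o["contact_force"],o["width"])
row([.551,.136,.1115],-8.4)
E
```

```text
time: 4.0
eef_pos: [0.5509, 0.1359, 0.1116]
tcp_rot: [0.997, -0.074, 0.0, 0.0]
contact_force: [4.2, -2.4, -13.4]
width: 0.0137
f 5.0
[-0.50212208 -1.09740656  0.00432216] [  4.75318176  -3.03655934 -13.4871252 ] 0.013615531137951203
pose [0.5509 0.1359 0.1114] xang -8.5 -> row [ 0.1 -0.1 -0.1] [ 0.01 -0.01 -0.1 ]
```

View pics/w4c.png

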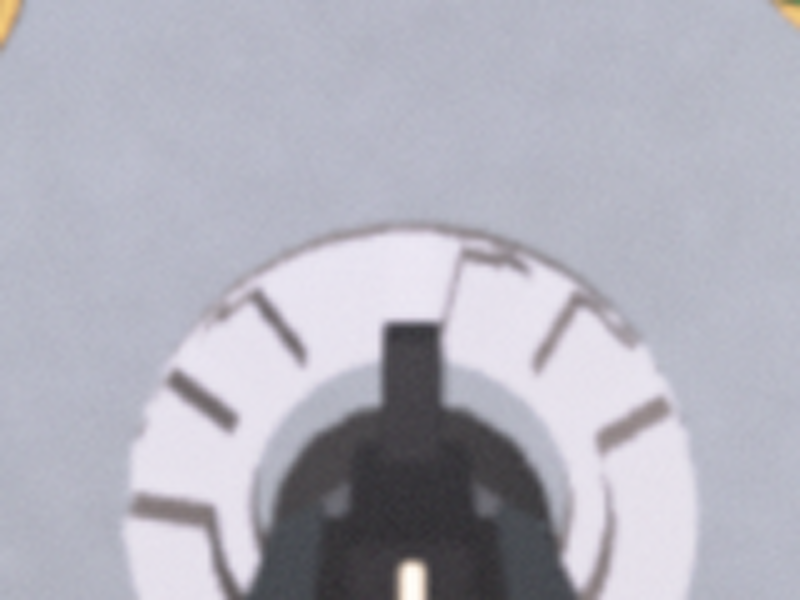

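Raised freely (13 N). Turning 36° counter-clockwise at that height.

```bash
python3 -m handwheel '[[0,0,0,0,0,-8,0],[0,0,0,0,0,-16,0],[0,0,0,0,0,-24,0],[0,0,0,0,0,-32,0],[0,0,0,0,0,-36,0]]' 50;  python3 -m handwheel '[[0,0,0,0,0,0,0],[0,0,0,0,0,0,0]]'; python3 look.py w5 wrist 220,120,420,270; python3 - <<'E'
from h import *
from cell import arm
o=arm.get_obs();print(o["ft_torque"],o["contact_force"],o["width"])
row([.551,.136,.1115],27.5)
E
```

```text
time: 4.55
eef_pos: [0.5509, 0.1362, 0.1112]
tcp_rot: [0.971, 0.24, 0.0, -0.0]
contact_force: [5.0, 0.4, -12.7]
width: 0.0134
time: 4.75
eef_pos: [0.551, 0.1362, 0.1114]
tcp_rot: [0.972, 0.236, -0.0, -0.0]
contact_force: [4.1, 2.5, -12.4]
width: 0.0137
f 4.0
[ 0.59059457 -0.90618005 -0.03139972] [  3.95643637   3.28556953 -12.00502401] 0.013645768814385823
pose [0.5509 0.1362 0.1114] xang 27.36 -> row [-0.   0.2 -0.1] [-0.02  0.   -0.14]
```

View pics/w5c.png

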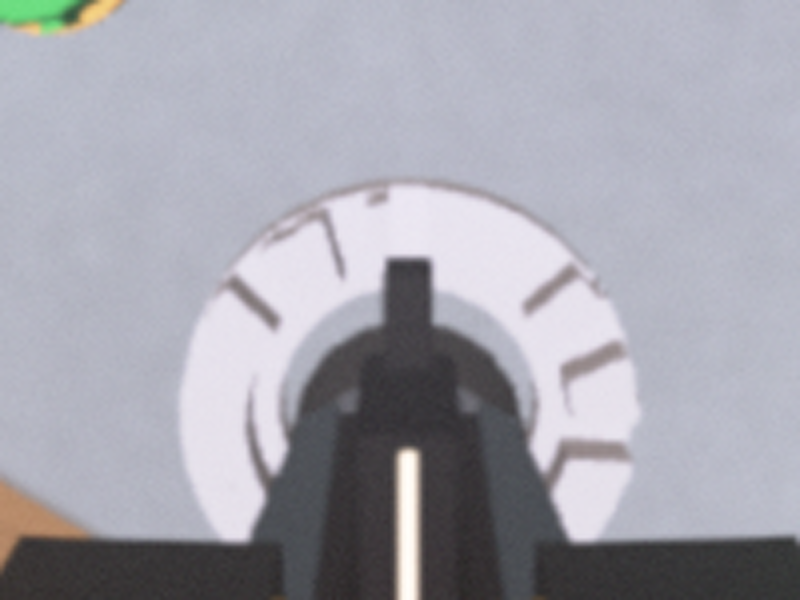

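```bash
python3 - <<'E'
from h import *
import cv2
for k,n in enumerate(("w5","w4")):
    c=load(n)
    ctr=(.551,.136)
    im=ortho(c,ctr,.078,.05,600)
    for a in range(-90,101,10):
        t=np.radians(a-5.6);cv2.line(im,(int(300-150*np.sin(t)),int(300-150*np.cos(t))),(int(300-275*np.sin(t)),int(300-275*np.cos(t))),(0,0,255) if a%50 else (255,0,0),1)
    cv2.circle(im,(300,300),246,(0,255,0),1)
    cv2.imwrite(f"pics/o5_{k}.png",im[:420])
E
```

```text
(no output)
```

View pics/o5_0.png

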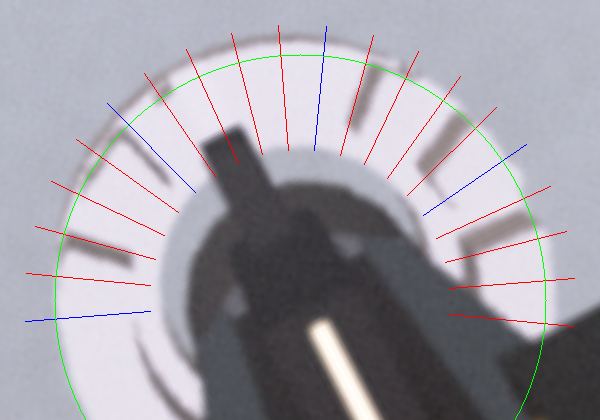

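View pics/o5_1.png

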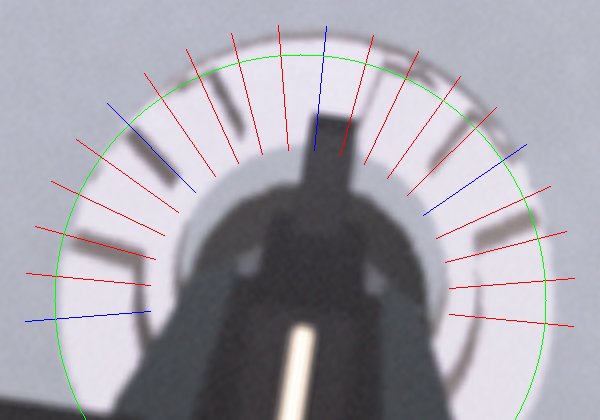

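Walls seen from two views agree on offset ≈ +5°, so the tee notch is near stand 45° (world ~39.5°), the parking notch ends at ~25°, and the pin (now at 33°) should be over the land between. Opening to about 17 mm so it rests on the collar, then sweeping.

```bash
python3 -m handwheel '[[0,0,0,0,0,0,0.187],[0,0,0,0,0,0,0.187],[0,0,0,0,0,0,0.187]]' 20; python3 look.py w6 wrist 220,120,420,270; python3 - <<'E'
from h import *
from cell import arm
o=arm.get_obs();print(o["ft_torque"],o["contact_force"],o["width"])
row([.551,.136,.1115],27.5)
for n in("w5","w6"):
    d=load(n)["d"]; print(n,d[240,318:327],d[232,318:327])
E
```

```text
time: 5.1
eef_pos: [0.5513, 0.136, 0.1121]
tcp_rot: [0.971, 0.237, 0.0, 0.0]
contact_force: [0.2, -0.3, -0.9]
width: 0.0174
f 4.0
[ 0.03809465 -0.06312458 -0.04131259] [-0.55456753 -0.32841873 -0.320632  ] 0.017164595174597955
pose [0.5512 0.136  0.112 ] xang 27.47 -> row [-0.2 -0.1  0.5] [ 0.01 -0.02 -0.03]
w5 [0.15461569 0.15463573 0.15530072 0.1559145  0.15485777 0.15490954
 0.1554742  0.15668567 0.15659444] [0.15375556 0.15436816 0.15564308 0.15421903 0.15374951 0.15443927
 0.15486342 0.15370564 0.15540814]
w6 [0.16078332 0.1598255  0.15931496 0.15905681 0.15904982 0.15930584
 0.15909894 0.15865183 0.15850838] [0.1571128  0.15757509 0.15770417 0.15787563 0.15704097 0.15792875
 0.15842596 0.15916511 0.15932977]
```

View pics/w6c.png

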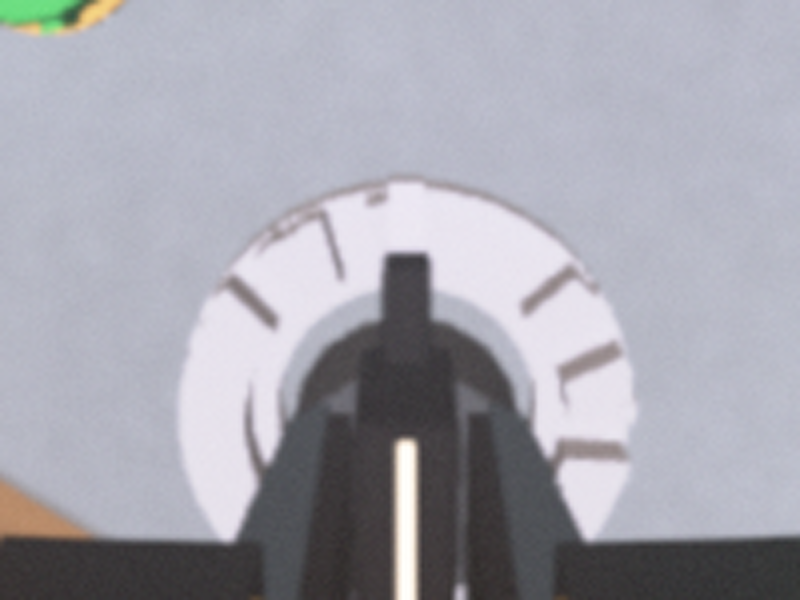

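Depth shows the knob dropped about 3 mm onto the collar top, as expected. Recentring 1 mm and sweeping.

```bash
cat > st.py <<'E'
import sys
from h import *
from cell import arm
o=arm.get_obs();print("tau",np.round(o["ft_torque"],3),"F",np.round(o["contact_force"],1),o["width"])
row([.5508,.1366,.1115],27.5)
p,d=arm.read_camera("wrist")
print("nose depth",np.median(d[186:198,318:324]), "bar top",np.median(d[232:242,319:325]))
E
python3 st.py
python3 -m handwheel '[[0,-0.9,0.5,0,0,-2,0.187],[0,-0.9,0.5,0,0,-4,0.187],[0,-0.9,0.5,0,0,-6,0.187],[0,-0.9,0.5,0,0,-6,0.187]]'; python3 st.py
```

```text
tau [ 0.038 -0.063 -0.041] F [-0.6 -0.3 -0.3] 0.017164595174597955
pose [0.5512 0.136  0.112 ] xang 27.47 -> row [-0.1 -0.7  0.5] [ 0.01 -0.02 -0.03]
nose depth 0.17657083 bar top 0.1583476
time: 5.6
eef_pos: [0.5507, 0.1364, 0.1113]
tcp_rot: [0.957, 0.289, -0.0, 0.0]
contact_force: [-0.6, -4.4, 1.3]
width: 0.0172
tau [-0.795 -0.126 -0.095] F [-0.6 -4.4  1.3] 0.017156103021907596
pose [0.5507 0.1364 0.1113] xang 33.56 -> row [ 0.2 -0.1 -0.2] [0.03 0.02 6.06]
nose depth 0.22185865 bar top 0.15783755
```

```bash
python3 -m handwheel '[[0,0,0,0,0,-1.5,0.187],[0,0,0,0,0,-3,0.187],[0,0,0,0,0,-3,0.187]]'; python3 st.py; python3 look.py w7 wrist 220,120,420,270
```

```text
time: 5.95
eef_pos: [0.5508, 0.1364, 0.1113]
tcp_rot: [0.95, 0.313, 0.0, 0.0]
contact_force: [1.0, -5.1, 1.1]
width: 0.0171
tau [-1.021 -0.138 -0.128] F [ 1.  -5.1  1.1] 0.01710582997474978
pose [0.5508 0.1364 0.1113] xang 36.53 -> row [ 0.1 -0.1 -0.2] [0.03 0.   9.03]
nose depth 0.2215262 bar top 0.15783694
f 4.0
```

View pics/w7c.png

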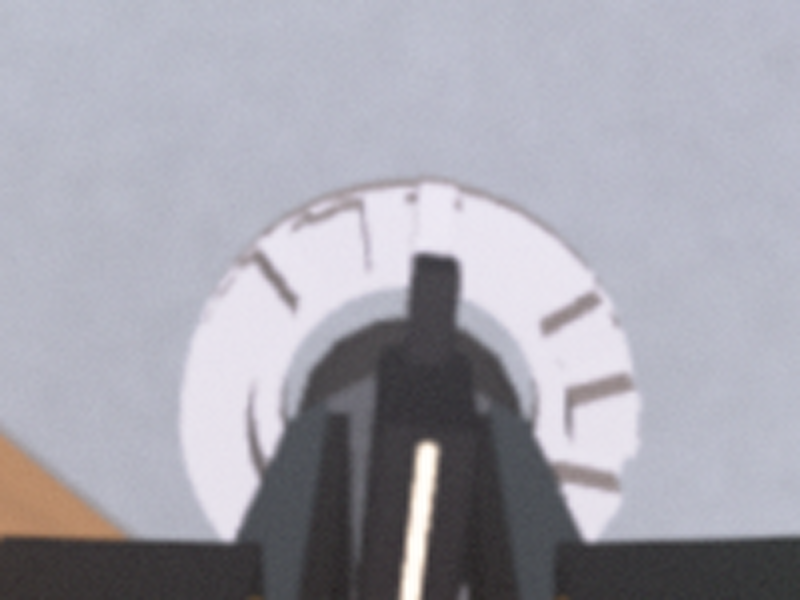

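```bash
python3 -m handwheel '[[0,0,0,0,0,-1.5,0.187],[0,0,0,0,0,-3,0.187],[0,0,0,0,0,-4.5,0.187],[0,0,0,0,0,-4.5,0.187]]'; python3 st.py; python3 -m handwheel '[[0,0,0,0,0,-1,0.187],[0,0,0,0,0,-2,0.187],[0,0,0,0,0,-2,0.187]]'; python3 st.py;python3 look.py w8 wrist 220,120,420,270
```

```text
time: 6.45
eef_pos: [0.5508, 0.1365, 0.1113]
tcp_rot: [0.937, 0.35, 0.0, 0.0]
contact_force: [0.8, -4.4, 0.3]
width: 0.0169
tau [-0.879 -0.214 -0.113] F [ 0.8 -4.4  0.3] 0.01687155956631519
pose [0.5508 0.1365 0.1113] xang 41.03 -> row [ 0.1 -0.1 -0.2] [ 0.02  0.   13.53]
nose depth 0.22192018 bar top 0.15780532
time: 6.8
eef_pos: [0.5507, 0.1365, 0.1112]
tcp_rot: [0.93, 0.367, -0.0, 0.0]
contact_force: [1.2, -4.3, -1.1]
width: 0.017
tau [-0.892 -0.213 -0.099] F [ 1.2 -4.3 -1.1] 0.016966625534805463
pose [0.5507 0.1365 0.1112] xang 43.0 -> row [ 0.1  0.  -0.3] [2.00e-02 1.00e-02 1.55e+01]
nose depth 0.22159234 bar top 0.1577664
f 4.0
```

View pics/w8c.png

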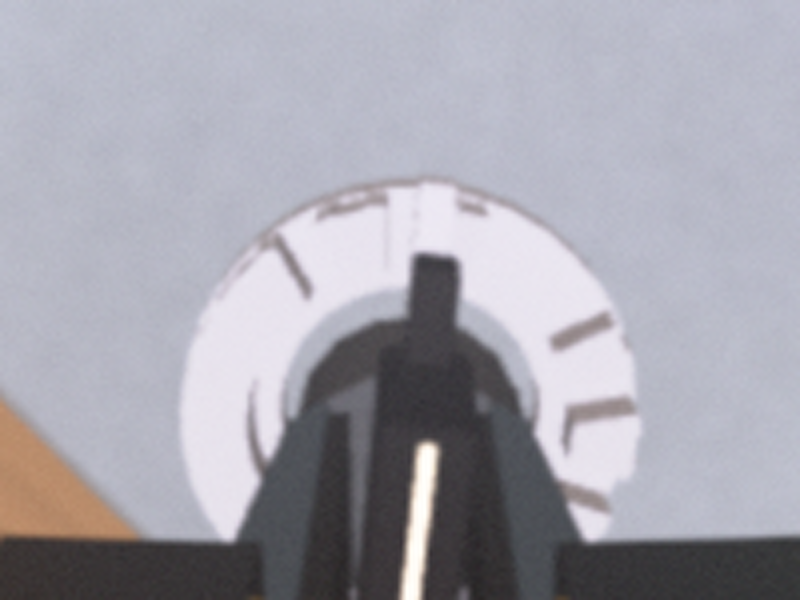

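```bash
python3 -m handwheel '[[0,0,0,0,0,-1,0.187],[0,0,0,0,0,-2,0.187],[0,0,0,0,0,-3,0.187],[0,0,0,0,0,-3,0.187]]'; python3 st.py; python3 -m handwheel '[[0,0,0,0,0,-1,0.187],[0,0,0,0,0,-1,0.187]]'; python3 st.py;python3 look.py w9 wrist 220,120,420,270
```

```text
time: 7.3
eef_pos: [0.5507, 0.1367, 0.1111]
tcp_rot: [0.921, 0.391, 0.0, 0.0]
contact_force: [0.3, -1.1, -1.1]
width: 0.0171
tau [-0.116 -0.087  0.01 ] F [ 0.3 -1.1 -1.1] 0.017070425988550224
pose [0.5507 0.1367 0.1111] xang 45.99 -> row [ 0.   0.2 -0.4] [1.000e-02 0.000e+00 1.849e+01]
nose depth 0.21011937 bar top 0.16619824
time: 7.55
eef_pos: [0.5506, 0.1369, 0.1112]
tcp_rot: [0.917, 0.399, 0.0, -0.0]
contact_force: [0.1, -0.7, -0.1]
width: 0.0169
tau [-0.182 -0.067 -0.015] F [ 0.1 -0.7 -0.1] 0.01693045028259655
pose [0.5506 0.1369 0.1112] xang 47.04 -> row [-0.1  0.4 -0.3] [-1.000e-02 -1.000e-02  1.954e+01]
nose depth 0.19860809 bar top 0.16768661
f 4.0
```

View pics/w9c.png

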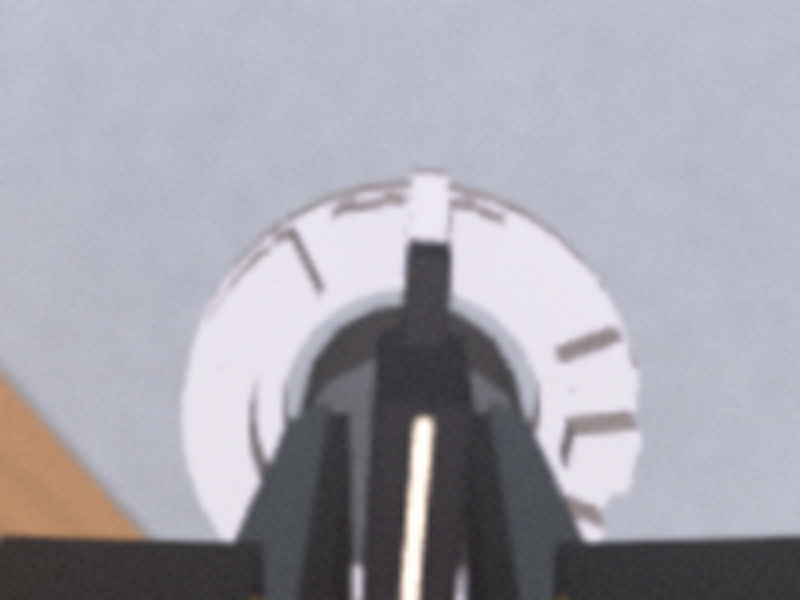

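The knob dropped about 10 mm with near-zero torque: it is home. Opening, rising, then verifying.

```bash
python3 -m handwheel '[[0,0,0,0,0,0,0.4],[0,0,0,0,0,0,0.5],[0,0,-20,0,0,0,0.6],[0,0,-60,0,0,0,0.8],[0,0,-100,0,0,0,1]]'; python3 -m handwheel '[[0,0,0,0,0,0,1]]'; python3 look.py w10 wrist 220,80,420,230; python3 - <<'E'
from h import *
import cv2
c=load("w10")
im=ortho(c,(.5508,.1367),.111,.05,600)
for a in range(-90,101,10):
    t=np.radians(a-5.6);cv2.line(im,(int(300-220*np.sin(t)),int(300-220*np.cos(t))),(int(300-275*np.sin(t)),int(300-275*np.cos(t))),(0,0,255) if a%50 else (255,0,0),1)
cv2.imwrite("pics/o10.png",im)
E
```

```text
time: 8.15
eef_pos: [0.5501, 0.1367, 0.2119]
tcp_rot: [0.917, 0.399, -0.001, -0.0]
contact_force: [0.3, 0.5, 0.1]
width: 0.0543
time: 8.25
eef_pos: [0.5533, 0.1374, 0.2164]
tcp_rot: [0.917, 0.399, 0.004, 0.001]
contact_force: [-0.4, 0.3, 0.3]
width: 0.0623
f 4.0
```

View pics/w10c.png

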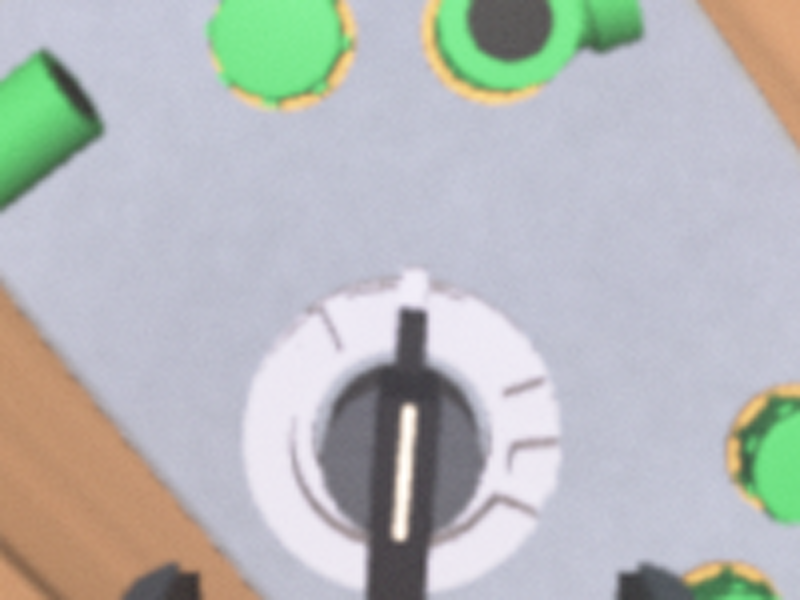

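View pics/o10.png

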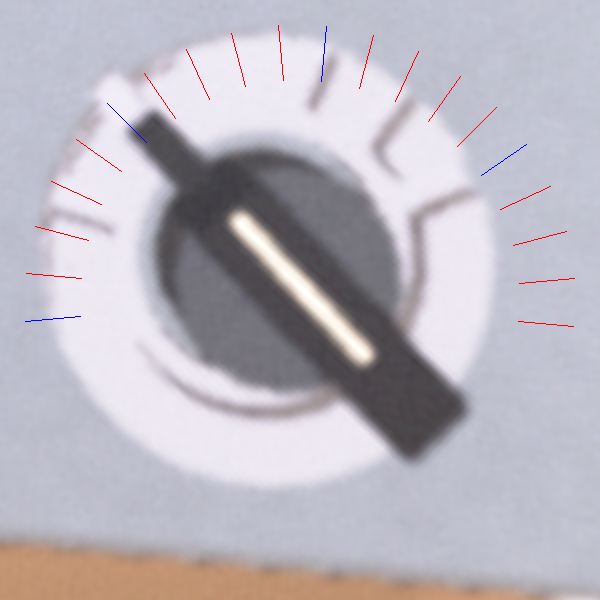

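View pics/w10.png

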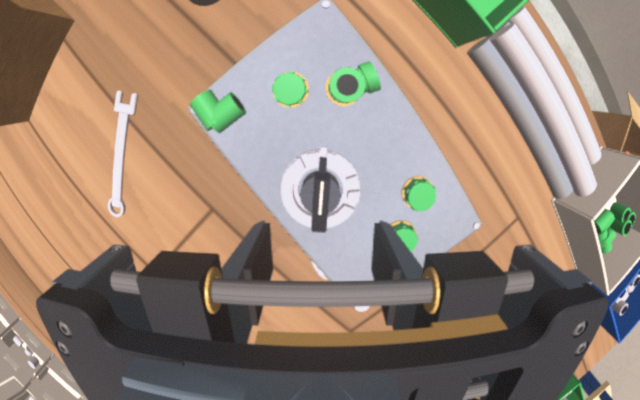

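Bar now at 42.2° world = stand 47.8° (offset +7.8°, within 9°), so this can only be the tee's notch. Checking the knob's height by depth, and computing the move to the valve.

```bash
python3 look.py w11 wrist; python3 - <<'E'
from h import *
from cell import arm
c=load("w11")
def pt(u,v):
    d=c["d"][v,u];x=(u-c["mtx"][0,2]);y=(v-c["mtx"][1,2]);r=np.hypot(x,y)+1e-9;th=r/c["mtx"][0,0]
    k=d*np.tan(th)/r; X=np.array([x*k,y*k,d]); return c["R"].T@(X-c["t"])
for u,v in((320,188),(320,200),(321,210),(300,215),(350,170),(330,130),(348,85)):print((u,v),np.round(pt(u,v),4))
p=[.470,-.265]
row([.40,-.36,.22],100)
row([.45,-.30,.22],47)
E
```

```text
(320, 188) [0.5613 0.1475 0.129 ]
(320, 200) [0.5538 0.1395 0.1285]
(321, 210) [0.548  0.1319 0.1276]
(300, 215) [0.5162 0.1304 0.0782]
(350, 170) [0.5863 0.1287 0.0689]
(330, 130) [0.5991 0.1731 0.0623]
(348, 85) [0.6398 0.1955 0.1068]
pose [0.551  0.1369 0.2119] xang 46.99 -> row [-466.4  228.5   -8.6] [ 1.000e-01 -5.000e-02 -5.301e+01]
pose [0.551  0.1369 0.2119] xang 46.99 -> row [-388.4  224.2   -8.4] [ 0.06 -0.09 -0.01]
```

Knob top at 0.1285 m (128 mm nominal when down), so it is home. On to the lever: hover above it with the jaws straddling it.

```bash
python3 -c "
from h import *
row([.4855,-.3486,.20],100.5)"; python3 -m handwheel '[[-400,283,12,0,0,-53,0.6],[-400,283,12,0,0,-53,0.6],[-400,283,12,0,0,-53,0.6],[-400,283,12,0,0,-53,0.6],[-400,283,12,0,0,-53,0.6]]'; python3 -c "
from h import *
row([.4855,-.3486,.20],100.5)"
```

```text
pose [0.551  0.1369 0.2119] xang 46.99 -> row [-399.7  283.3   11.6] [ 1.000e-01 -5.000e-02 -5.351e+01]
time: 8.85
eef_pos: [0.5194, -0.0906, 0.2042]
tcp_rot: [0.728, 0.685, -0.001, -0.001]
contact_force: [0.8, 0.9, -0.4]
width: 0.0548
pose [ 0.5194 -0.0906  0.2042] xang 86.48 -> row [-259.6  -18.     4.1] [ -0.11  -0.03 -14.02]
```

```bash
python3 -m handwheel '[[-235,-10,2,0,0,-10.5,0.6],[-235,-10,2,0,0,-10.5,0.6],[-235,-10,2,0,0,-10.5,0.6],[-235,-10,2,0,0,-10.5,0.6],[-235,-10,2,0,0,-10.5,0.6]]'; python3 -m handwheel '[[0,0,0,0,0,0,0.6],[0,0,0,0,0,0,0.6]]'; python3 -c "
from h import *
row([.4855,-.3486,.20],100.5)"; python3 look.py w12 wrist
```

```text
time: 9.35
eef_pos: [0.4936, -0.325, 0.202]
tcp_rot: [0.665, 0.747, -0.0, -0.001]
contact_force: [0.7, 0.6, 0.1]
width: 0.0546
time: 9.55
eef_pos: [0.4941, -0.3231, 0.202]
tcp_rot: [0.666, 0.746, -0.0, -0.001]
contact_force: [0.3, 0.3, -1.0]
width: 0.0544
pose [ 0.4941 -0.3231  0.202 ] xang 96.56 -> row [-24.4 -11.4   2. ] [-0.1  -0.1  -3.94]
```

View pics/w12.png

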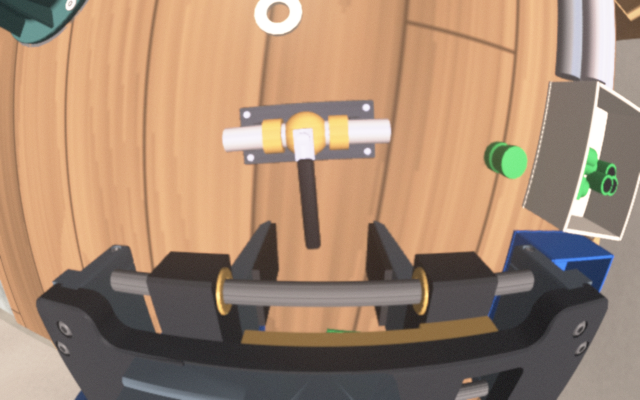

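Wrist view: lever from (303,158) to (313,247), pivot at about (304,133), pipe horizontal. Rectifying at lever height.

```bash
python3 - <<'E'
from h import *
import cv2
c=load("w12")
for z,n in((.087,"o12"),(.036,"o12b")):
    im=ortho(c,(.48,-.31),z,.1,600)
    cv2.imwrite(f"pics/{n}.png",im)
E
```

```text
(no output)
```

View pics/o12.png

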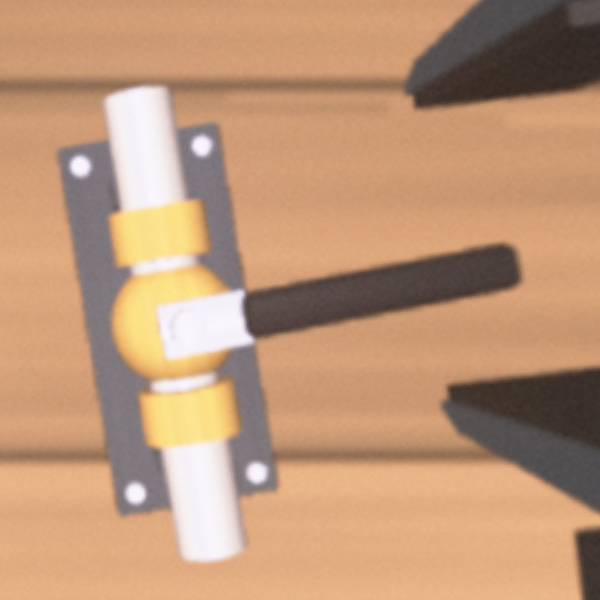

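View pics/o12b.png

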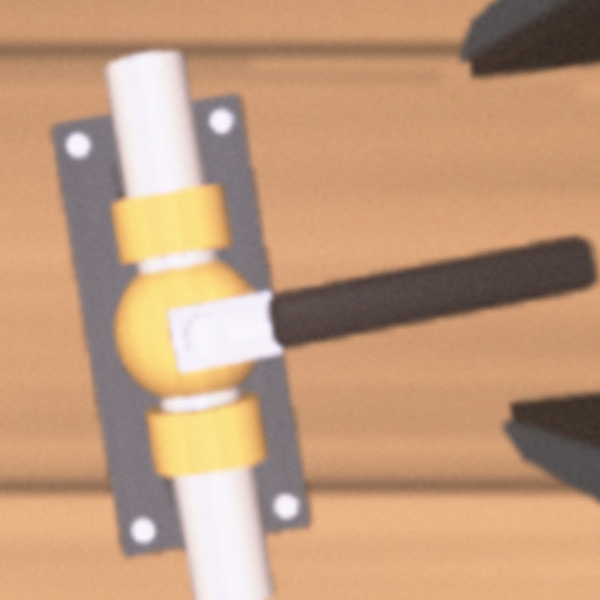

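Pivot (0.471,-0.270), lever end 114 mm out as given, lever at -79.8°, pipe at +9.2° world. Lowering astride the lever at 85 mm radius.

```bash
python3 -c "
from h import *
row([.486,-.3535,.07],100.2)"; python3 -m handwheel '[[-29.5,-11,15,0,0,-3.6,0.5],[-29.5,-11,60,0,0,-3.6,0.42],[-29.5,-11,100,0,0,-3.6,0.42],[-29.5,-11,100,0,0,-3.6,0.42],[-29.5,-11,100,0,0,-3.6,0.42]]'; python3 look.py w13 wrist 220,130,420,280;python3 -c "
from h import *
row([.486,-.3535,.07],100.2)"
```

```text
pose [ 0.4944 -0.3223  0.2022] xang 96.62 -> row [-30.3 -11.7 132.2] [-0.09 -0.1  -3.58]
time: 10.1
eef_pos: [0.4876, -0.3524, 0.1038]
tcp_rot: [0.641, 0.768, 0.0, -0.001]
contact_force: [1.1, 0.4, 1.3]
width: 0.0384
f 4.0
pose [ 0.4884 -0.3532  0.1051] xang 100.31 -> row [ 0.2 -2.4 35.1] [0.04 0.04 0.11]
```

View pics/w13c.png

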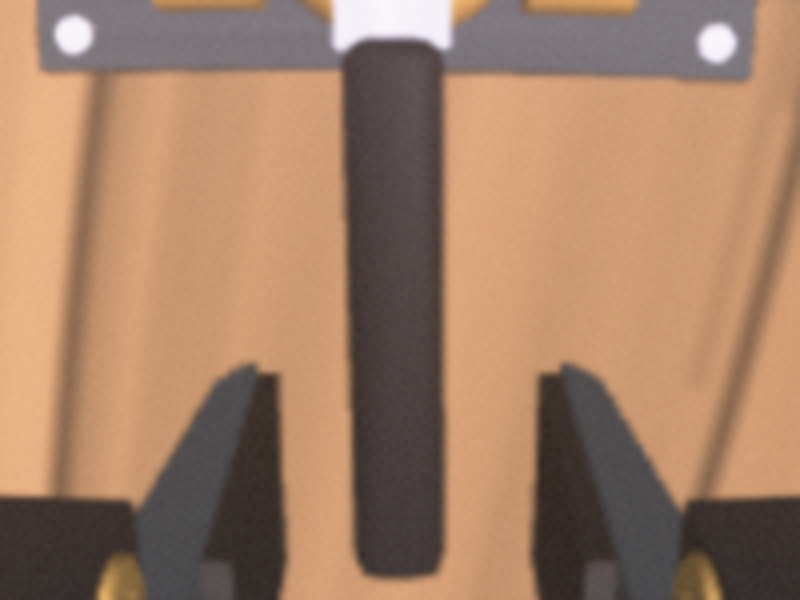

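```bash
python3 -m handwheel '[[0,-1,12,0,0,0,0.42],[0,-1,25,0,0,0,0.42],[0,-1,35,0,0,0,0.35],[0,-1,35,0,0,0,0.27],[0,-1,35,0,0,0,0.25]]';python3 -m handwheel '[[0,0,0,0,0,0,0.25],[0,0,0,0,0,0,0.25]]';  python3 -c "
from h import *
row([.486,-.3535,.07],100.2)"; python3 look.py w14 wrist 220,130,420,280
```

```text
time: 10.65
eef_pos: [0.4864, -0.3536, 0.0684]
tcp_rot: [0.641, 0.767, 0.0, -0.0]
contact_force: [-0.3, 0.3, 0.1]
width: 0.0233
time: 10.85
eef_pos: [0.4867, -0.3539, 0.069]
tcp_rot: [0.641, 0.767, 0.0, 0.0]
contact_force: [0.1, -0.1, 0.5]
width: 0.0228
pose [ 0.4867 -0.3539  0.069 ] xang 100.25 -> row [ 0.5 -0.7 -1. ] [0.03 0.03 0.05]
f 4.0
```

View pics/w14c.png

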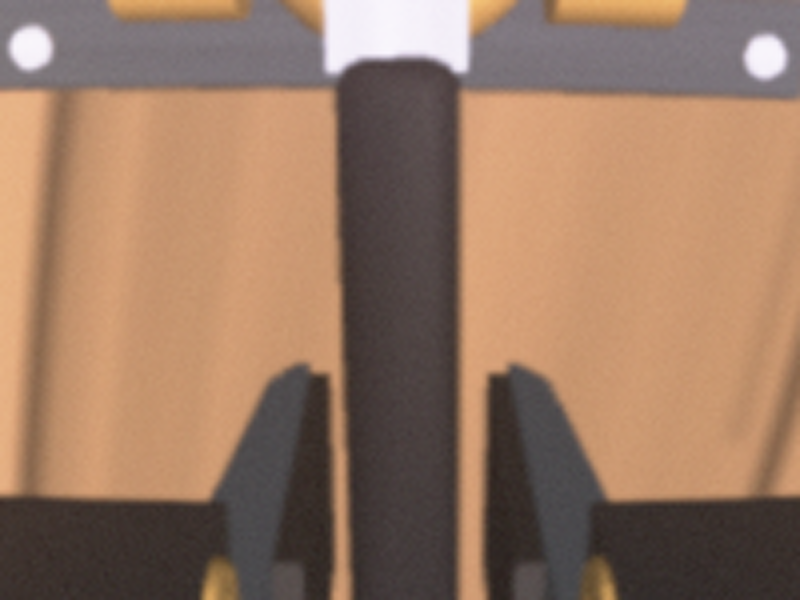

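Fingers stand astride the lever with clearance on both sides. Swinging the first 30°.

```bash
python3 -m handwheel '[[0.5,8.9,0,0,0,-6,0.25],[1.9,17.7,0,0,0,-12,0.25],[4.2,26.3,0,0,0,-18,0.25],[7.3,34.6,0,0,0,-24,0.25],[11.4,42.5,0,0,0,-30,0.25]]'; cat > v.py <<'E'
import sys
from h import *
from cell import arm
o=arm.get_obs();print("tau",np.round(o["ft_torque"],3),"F",np.round(o["contact_force"],1),o["width"],o["time"])
P=np.array([.471,-.2695]);d=o["eef_pos"][:2]-P;print("r",np.hypot(*d),"phi",np.degrees(np.arctan2(d[1],d[0])))
R=Ro.from_quat(o["tcp_rot"]).as_matrix();print("tool F",np.round(R.T@o["contact_force"],1))
f=float(sys.argv[1]);a=np.radians(f);row([P[0]+.085*np.cos(a),P[1]+.085*np.sin(a),.07],f+180)
E
python3 v.py -50
```

```text
time: 11.4
eef_pos: [0.5261, -0.3347, 0.0686]
tcp_rot: [0.419, 0.908, -0.0, -0.0]
contact_force: [-3.1, -0.3, 0.5]
width: 0.0225
tau [-0.022  0.481 -0.048] F [-3.1 -0.3  0.5] 0.022549616278142937 11.4
r 0.08536346714987629 phi -49.788115245238174
tool F [ 1.8 -2.6 -0.5]
pose [ 0.5261 -0.3347  0.0686] xang 130.49 -> row [ 0.4 -0.3 -1.4] [-0.03 -0.05  0.49]
```

Pushing with about 3 N, as expected, and the radius is holding. Next 30° and 15°.

```bash
python3 -m handwheel '[[0.5,8.9,0,0,0,-6,0.25],[1.9,17.7,0,0,0,-12,0.25],[4.2,26.3,0,0,0,-18,0.25],[7.3,34.6,0,0,0,-24,0.25],[11.4,42.5,0,0,0,-30,0.25]]'; python3 v.py -20;python3 -m handwheel '[[0.3,6,0,0,0,-4,0.25],[0.8,11.8,0,0,0,-8,0.25],[1.9,17.7,0,0,0,-12,0.25],[3,22,0,0,0,-15,0.25]]'; python3 v.py -5
```

```text
time: 11.9
eef_pos: [0.5512, -0.2986, 0.0687]
tcp_rot: [0.169, 0.986, -0.0, -0.0]
contact_force: [-3.3, -1.5, -0.9]
width: 0.0226
tau [-0.326  0.372 -0.015] F [-3.3 -1.5 -0.9] 0.022622023939938517 11.9
r 0.08535436589000747 phi -19.935317362794876
tool F [ 2.6 -2.6  0.9]
pose [ 0.5512 -0.2986  0.0687] xang 160.5 -> row [ 0.4 -0.1 -1.3] [-0.01 -0.03  0.5 ]
time: 12.3
eef_pos: [0.5559, -0.2769, 0.0688]
tcp_rot: [0.04, 0.999, -0.0, -0.0]
contact_force: [-1.9, -2.2, -1.1]
width: 0.0227
tau [-0.295  0.223 -0.066] F [-1.9 -2.2 -1.1] 0.022745763014863758 12.3
r 0.08518237877896022 phi -4.988726143224269
tool F [ 1.8 -2.3  1.1]
pose [ 0.5559 -0.2769  0.0688] xang 175.42 -> row [ 0.2 -0.  -1.2] [-0.01 -0.01  0.42]
```

```bash
python3 -m handwheel '[[0.1,4.4,0,0,0,-3,0.25],[0.5,8.9,0,0,0,-6,0.25],[1,13.3,0,0,0,-9,0.25],[1.6,16.2,0,0,0,-11,0.25],[1.6,16.2,0,0,0,-11,0.25]]'; python3 v.py 6; for i in 1 2; do python3 -m handwheel '[[0,1.5,0,0,0,-1,0.25],[0,1.5,0,0,0,-1,0.25]]'; python3 v.py 9;done
```

```text
time: 12.8
eef_pos: [0.5558, -0.2606, 0.0689]
tcp_rot: [-0.055, 0.998, -0.0, 0.0]
contact_force: [0.3, -0.4, -0.2]
width: 0.0232
tau [ 0.11 -0.13  0.04] F [ 0.3 -0.4 -0.2] 0.02320187070743026 12.8
r 0.08522113752534982 phi 5.974524899806563
tool F [-0.2 -0.4  0.2]
pose [ 0.5558 -0.2606  0.0689] xang -173.71 -> row [ 0.2  0.  -1.1] [-0.01  0.01  0.29]
time: 13.0
eef_pos: [0.5557, -0.2594, 0.0688]
tcp_rot: [-0.063, 0.998, -0.0, 0.0]
contact_force: [-0.5, -1.1, 0.7]
width: 0.0232
tau [-0.075 -0.094 -0.033] F [-0.5 -1.1  0.7] 0.02324579818116231 13.0
r 0.08528571093455704 phi 6.809796702839351
tool F [ 0.7 -1.  -0.7]
pose [ 0.5557 -0.2594  0.0688] xang -172.74 -> row [ 0.3  3.3 -1.2] [-0.01  0.02 -1.74]
time: 13.2
eef_pos: [0.5555, -0.2578, 0.0687]
tcp_rot: [-0.072, 0.997, -0.0, 0.0]
contact_force: [-0.8, -0.8, 0.5]
width: 0.023
tau [-0.154 -0.101 -0.043] F [-0.8 -0.8  0.5] 0.023005211243456627 13.2
r 0.08527660539547018 phi 7.88801020483065
tool F [ 0.9 -0.7 -0.5]
pose [ 0.5555 -0.2578  0.0687] xang -171.71 -> row [ 0.3  1.7 -1.3] [-0.01  0.01 -0.71]
```

```bash
for i in 1 2 3; do python3 -m handwheel '[[0,1.5,0,0,0,-1,0.25]]' >/dev/null; python3 v.py 9|head -3;done; python3 look.py w15 wrist 220,130,420,280
```

```text
tau [-0.326 -0.027 -0.059] F [-1.  -1.9  2.6] 0.022398748819396772 13.3
r 0.08526297241607106 phi 8.82014213892364
tool F [ 1.3 -1.7 -2.6]
tau [-0.366 -0.081 -0.072] F [-1.  -3.9  2. ] 0.022944761810060284 13.4
r 0.08526497742668007 phi 9.917977661268331
tool F [ 1.7 -3.7 -2. ]
tau [-4.064  0.531 -0.319] F [ -3.3 -23.8  -4.3] 0.023103631509659644 13.5
r 0.08522014781538598 phi 10.371390197751673
tool F [  7.9 -22.6   4.3]
f 4.0
```

View pics/w15c.png

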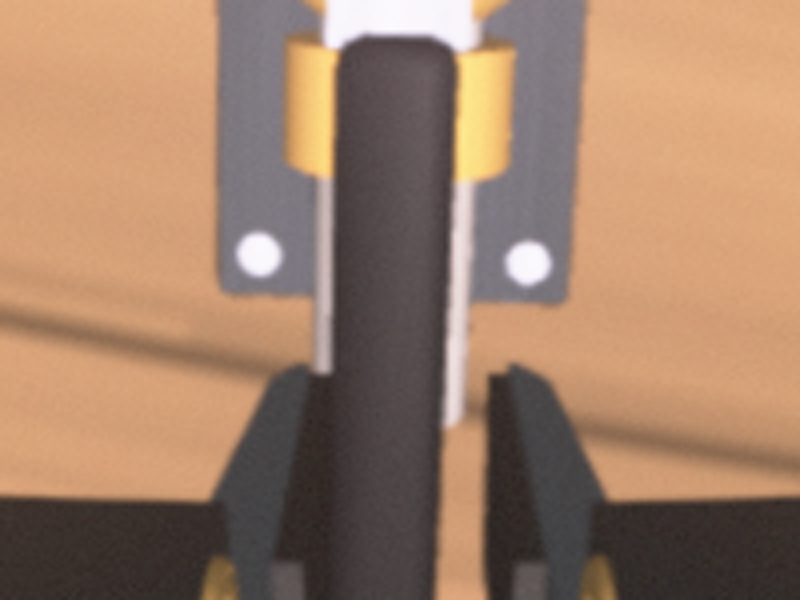

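A sharp rise to 23 N with the lever aligned over the pipe: that is the stop. Backing off, opening, rising.

```bash
python3 -m handwheel '[[0,-2.5,0,0,0,1.5,0.3],[0,-2.5,0,0,0,1.5,0.5],[0,-2.5,0,0,0,1.5,0.5],[0,-2.5,-30,0,0,1.5,0.6],[0,-2.5,-75,0,0,1.5,0.7]]'; python3 -m handwheel '[[0,0,-40,0,0,0,0.7],[0,0,-60,0,0,0,0.7],[0,0,-60,0,0,0,0.7],[0,0,-60,0,0,0,0.7]]'; python3 v.py 9; python3 look.py w16 wrist; python3 - <<'E'
from h import *
import cv2
c=load("w16")
cv2.imwrite("pics/o16.png",ortho(c,(.50,-.27),.087,.1,600))
E
```

```text
time: 14.05
eef_pos: [0.5535, -0.2547, 0.1421]
tcp_rot: [-0.085, 0.996, 0.001, -0.002]
contact_force: [0.4, 1.0, 0.7]
width: 0.0564
time: 14.45
eef_pos: [0.5549, -0.2555, 0.2033]
tcp_rot: [-0.085, 0.996, 0.0, 0.0]
contact_force: [-1.2, -0.2, -0.6]
width: 0.0634
tau [ 0.054 -0.121 -0.009] F [-1.2 -0.2 -0.6] 0.06344672386839124 14.45
r 0.08510279552441644 phi 9.453005330309685
tool F [ 1.2 -0.   0.6]
pose [ 0.5549 -0.2555  0.2033] xang -170.22 -> row [ 1.000e-01 -7.000e-01  1.333e+02] [0.   0.   0.78]
```

View pics/w16.png

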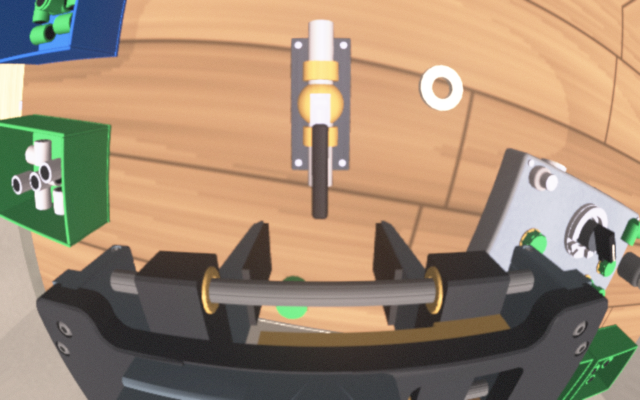

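View pics/o16.png

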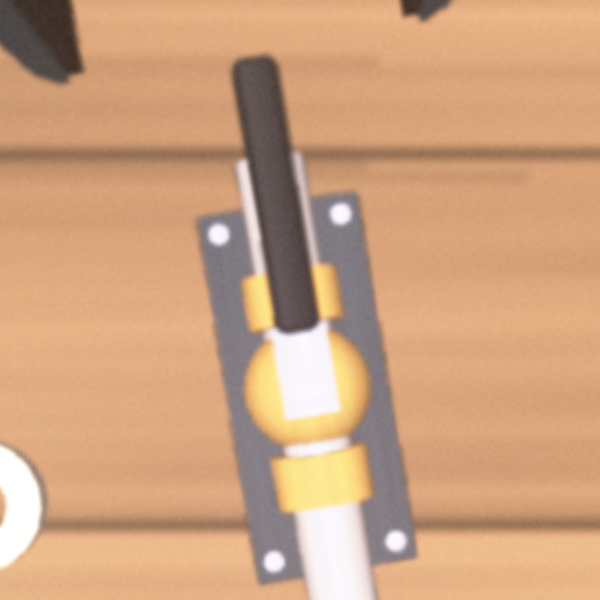

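Lever lies along the pipe (8.9° vs foot 9.5°, within measuring error). Final look from the fixed cameras after moving up and back.

```bash
python3 -m handwheel '[[0,0,-40,0,0,0,0.7],[0,-40,-60,0,0,0,0.7],[0,-80,-60,0,0,0,0.7],[0,-120,-60,0,0,0,0.7],[0,-120,-60,0,0,0,0.7]]'; python3 look.py t2 top 210,115,500,265; python3 look.py s2 side 220,130,400,265
```

```text
time: 15.0
eef_pos: [0.5753, -0.3774, 0.2616]
tcp_rot: [-0.084, 0.996, 0.0, -0.001]
contact_force: [-1.1, 1.1, -0.8]
width: 0.0638
f 2.7586206896551726
f 4.444444444444445
```

View pics/t2c.png

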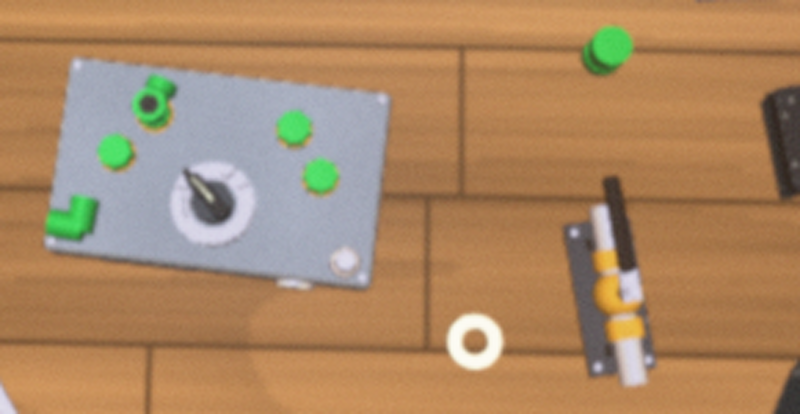

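View pics/s2c.png

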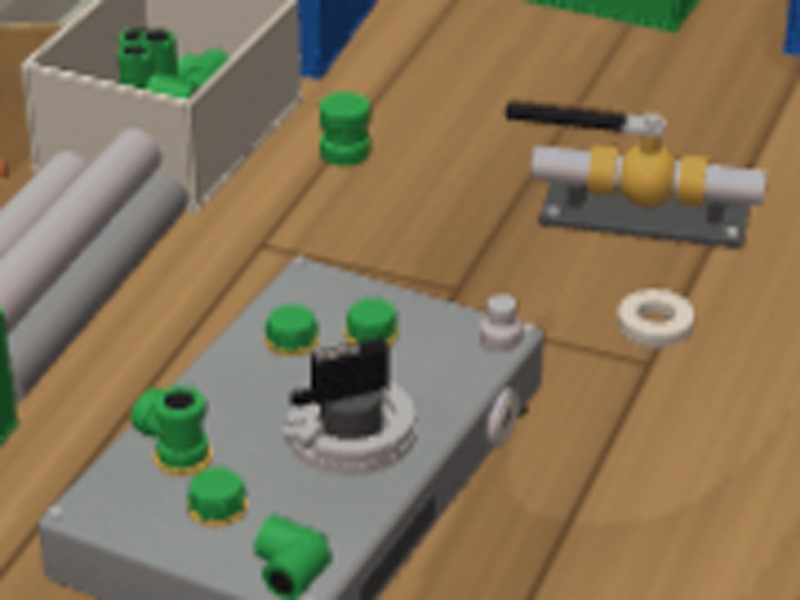

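Both fixed views show the nose toward the tee with the pin in its notch, the lever parallel to the pipe, the loose items where they were, and the arm clear.

```bash
python3 -c "
from cell import arm
print(arm.finish_job())"
```

```text
the job is handed in; nothing more can be done
None
```

The selector is home in the tee's notch and the supply valve's lever is open against its stop. I handed the job in at about 15 s; no verdict was reported.

- **Selector:** The tee is on the +40° port. I lifted the knob 12.5 mm and turned it while raised. I then opened the fingers a little so the pin rested on the collar, and swept until it snapped down.
    - It seated at about 47.8° in the stand's frame, a collar offset of +7.8°. My estimates from the images had been 5 to 6.5°.
    - The knob's top measured 128.5 mm against 128 mm nominal. The moment on the knob stayed near 0.1 N m in the sweep, well under the 1.3 N m limit.
- **Valve:** Only after that I swung the lever about 89° with about 3 N. The force then jumped to about 23 N at the stop, and I backed off.
    - The lever now measures 8.9° against the valve foot's 9.5°. I put that 0.6° down to measuring error, since the stop was clearly felt.
- **Everything else:** The last top and side pictures show the other items in view unmoved and the arm clear. The wrench and jar were outside those close-ups; the arm never worked near them.

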